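Serve the dark biscuit with sprung tongs

TASK

Using the sprung tongs from the wooden stand, pick the dark finger biscuit off the serving board and set it down flat in the middle of the round stone coaster without dropping it. Then put the tongs back upright in their stand, sprung open. Touch the biscuits only with the tongs, and leave the two pale biscuits, the oil bottle, the pepper mill and the coaster where they are.

Things in the scene. Friction and masses are not known exactly. Their poses are not given: they have to be found in the camera images.
- tongs: Steel sprung tongs, black grip plates, red tips; 153 mm tall, 90 g; stand upright in the wooden stand, tips down. Origin: midway between the lower ends of the open tips. z up, y = the way the two mirrored arms open, x = across them. The arms hinge at y = +-10, z = 147 mm on a steel yoke 31 mm wide (y), its top at z = 153 mm. A spring holds them open.
- tongs_grip (a point): Midway between the grip plates, z = 108 mm of the tongs. Plates: 20 mm wide (x), z = 84 to 127 mm; squeeze them along y. Width over the plates here: 60 mm open, 54 mm half squeezed, 47 mm when the tips hold a 24 mm biscuit. The yoke's top is 45 mm above this point. Reads the tongs' pose in hand too.
- tongs_feet (a point): Midway between the tips, z = 10 mm of the tongs. Tips: 20 mm wide (x), 26 mm high, 5 mm thick. Open: gap 70 mm, 81 mm over the outside; half squeezed: gap 46, outside 57 mm; their faces are parallel at a gap of 24 mm, and their ends are then 2 mm lower than when open. Each mm off the width at the plates takes about 3.6 mm off the gap.
- tongs_left (a joint): Squeeze angle (rad) of the tongs' +y arm; the other arm turns equally. 0 = sprung open, 0.08 half squeezed, 0.157 tips 24 mm apart, 0.2 end stop (11 mm). Spring force at each plate: 2.5 N just off the stop, 5 N half squeezed (enough to carry the tongs with tips apart), 8 N at a 24 mm gap; squeeze with 20 to 40 N to grip a biscuit.
- tongs_stand: Fixed wooden stand for the tongs, 44 x 104 x 62 mm (x, y, z), brass band. Origin: centre of its underside, z up. Open-topped well inside, 34 mm (x) by 94 mm (y), floor 8 mm above the underside, rim 62 mm above it. The tongs stand in it with their y along the stand's y (either way round).
- stand_well (a point): Centre of the floor of the stand's well, 8 mm above the worktop; the tongs' origin stands here when they are home.
- board: Fixed light wooden serving board, 100 x 176 mm, top 14 mm above the worktop. Origin: centre of its underside. Three biscuits lie across it side by side along its y, about 53 mm apart, each roughly along its x; which place the dark one has varies. (The wall cabinet behind overhangs from about x = 0.54 m at 0.52 m up: keep the wrist low here.)
- biscuit_dark: The dark chocolate finger biscuit to serve, 72 mm long (x), 24 mm wide (y), 20 mm high, ends rounded in plan, 35 g, rigid. Origin: centre of its underside, z up.
- biscuit_pale_1: Pale biscuit, same shape and size, stays on the board.
- biscuit_pale_2: Pale biscuit, same shape and size, stays on the board.
- coaster: Loose round pale stone coaster with a navy blue disc inlaid in its top, 104 mm across, 8 mm thick, lying on the worktop. Origin: centre of its underside.
- oil_bottle: Oil bottle standing on the worktop, 64 mm across, 257 mm tall with its pourer; a bystander. Origin: centre of its underside.
- pepper_mill: Copper and black pepper mill standing on the worktop, 53 mm across, 125 mm tall; a bystander. Origin: centre of its underside.
Not all that is in view belongs to the job. There is more than one size of the coaster; the job needs the larger.

How it is judged:
On the way, in this order (a step that is already met when the one before it is completed fails the run):
1. the dark biscuit is held up clear of the board by the squeezed tongs (height (world z) of biscuit_dark above 0.05 m and contact force between tongs and biscuit_dark above 0.5 N and value of joint tongs_left above 0.1 rad), for 0.2 s.
2. the dark biscuit is brought down onto the coaster while the tongs still hold it (horizontal distance between biscuit_dark and coaster below 0.025 m and height (world z) of biscuit_dark below 0.02 m and contact force between tongs and biscuit_dark above 0.3 N), for 0.05 s.
At the end, for the whole second after the job is handed in: The dark biscuit lies flat (within 0.15 rad) and still on the coaster, its centre within 22 mm of the coaster's; the tongs stand in the well of their stand, within 20 mm of home and 0.2 rad of upright, sprung open (under 0.03 rad) and still; the coaster is within 30 mm of where it was (horizontal distance between biscuit_dark and coaster below 0.022 m and height (world z) of biscuit_dark between 0.005 and 0.012 m and angle between biscuit_dark's own z axis and vertical below 0.15 rad and linear speed of biscuit_dark below 0.02 m/s and distance between tongs and stand_well below 0.02 m and angle between tongs's own z axis and vertical below 0.2 rad and value of joint tongs_left below 0.03 rad and linear speed of tongs below 0.03 m/s and distance of coaster from where it was at the start of the episode below 0.03 m); the robot touches nothing.
It fails at once if the gripper or arm touches a biscuit (contact force between any of the arm, the fingers and biscuit_dark above 0.5 N or contact force between any of the arm, the fingers and biscuit_pale_1 above 0.5 N or contact force between any of the arm, the fingers and biscuit_pale_2 above 0.5 N).
It fails at once if a pale biscuit is pushed more than 15 mm (distance of any of biscuit_pale_1, biscuit_pale_2 from where it was at the start of the episode above 0.015 m).
It fails at once if the oil bottle or the pepper mill is pushed more than 25 mm or tipped (distance of any of oil_bottle, pepper_mill from where it was at the start of the episode above 0.025 m or angle between any of oil_bottle, pepper_mill's own z axis and vertical above 0.3 rad).
It fails at once if the coaster is pushed more than 30 mm (distance of coaster from where it was at the start of the episode above 0.03 m).
It also fails if it takes over 67 s, if anything falls off the work surface, if the arm or the gripper's body presses on something with over 40 N, if the wrist force passes 120 N, or if a joint passes its speed limit or range.

ROBOT

A 6-joint arm with a two-finger parallel gripper is mounted at the origin on a cart in front of the work surface, level with it; the furniture and walls round the work are solid. World frame = base frame: x ahead of the robot, y to its left, z up, the work surface at z = 0. Lengths are in m, angles in rad, forces in N, time in s.
With the tool pointing down it reaches from about 0.35 to 0.875 m from the base axis. Payload 15.5 kg.
Tool frame: the origin (TCP) lies midway between the tips of the shut fingers; the grasp point (between the pads) lies 19 mm behind it; z points along the fingers, y is the line along which they close (so a half turn about z gives the same grasp; the last joint's range is limited). The gripper opens to 85 mm and grips with 20 to 120 N. Pads are 22 mm wide; open, the fingers measure 114 mm over their backs; the gripper's body (76 mm by 85 mm) begins 54 mm behind the grasp point. The pads swing forward as they close: fully open they stand 13 mm farther back than shut.
Start: joints at [1.151, 0.494, 1.345, -0, 1.302, -0.096], TCP at [0.199, 0.592, 0.231] pointing down, gripper open.
Joint ranges: [-2.91, 2.91], [-0.82, 2.16], [0.22, 2.67], [-1.22, 4.37], [0.12, 2.79], [-3.08, 3.08]. Speed limits (rad/s): [1.89, 1.89, 2.57, 3.01, 3.01, 3.01].

INTERFACE

Orientations are given as a 3x3 rotation matrix whose columns are the frame's x, y, z axes.
In Python, from cell import ctrl gives the robot as it stands. The module is installed in compiled form; this text tells all that it offers.
- The arm moves only by the shell command python3 -m handwheel 'ROWS' [OPENING] [FORCE]. ROWS is text: rows parted by semicolons, each of 4 numbers parted by spaces: the shift along the world's x, y, z in cm, then the turn about the world's z in rad. In form: x y z yaw; .... A call has 1 to 12 rows; each row is the pose to reach, as a shift and turn from the pose commanded when the call began; what a row does not reach only later rows make up. A row lasts 1/10 s, in which the tool goes at most 50 mm and 8.59 degrees, less where a joint would pass 70% of its speed; a pose out of reach is approached as far as the arm can. A call with a gripper value outside its range is refused whole. OPENING is the finger opening in cm, from 0 to 8.54, set as the call begins (- or left out, the last holds). The fingers move at their own pace and stop on an object; FORCE is the grip in N (left out, the last holds). Time passes only in rows, so rows that repeat a pose let the fingers close. It gives the time, the measured TCP pose, the force, the opening and the grip force at its end, in the units of the state.
- ctrl.observe(): the state, without advancing time (a new reading comes with each control period).
- ctrl.camera(name): name is "scene" or "top" or "wrist"; returns (picture, depth): 480x640x3 uint8, red, green, blue; 480x640 float32, m along the optical axis (not along the pixel's ray), 0 where there is no reading.
- ctrl.get_calibration(name): a dict with "mtx" (3x3 intrinsics, pixels), "R" (3x3) and "t" (3): a world point X has camera coordinates R X + t. Camera axes: x right, y down, z forward; pixel columns grow to the right and rows downward; lengths in m; the calibration is good to about 2 mm. A picture is of the moment at which its call begins: read the wrist's pose just before it. get_calibration takes no time and is no camera call; for the wrist camera it gives the pose at the moment of the call.
- ctrl.job_done(): hands the job in; it is judged then, once.
The state is a dict: "t": time; "qpos": joint angles; "qvel": joint speeds; "joint_torque": joint torques, N m; "eef_pos": TCP position; "ee_rot": TCP orientation; "contact_force": force on the tool from outside, world axes, zero at the start; "moment": the same for the moment, N m; "width": finger opening in m; "grasp_force": force on a finger pad.
Only numpy, scipy, OpenCV 4.12 (cv2) and the standard library are available. Lean on these libraries where they do the work, as an engineer would, in place of code of your own. Each camera call takes 0.05 s, during which the arm holds its last target. There are 200 camera calls.

## Working session

There is one attempt and no reset: what is moved stays moved. The work goes in short steps, Python scripts to look and compute and a shell command to move; the robot and the scene stay as the last step left them, time stands still between calls to the robot, and variables do not carry over. Pictures are saved under pics/ and viewed, at most 14 in all, crops included, and the job is handed in when it is done.

```bash
mkdir -p pics; cat > h.py <<'E'
import numpy as np, cv2
from cell import ctrl
def shot(n,f=None):
    c=ctrl.get_calibration(n); p,d=ctrl.camera(n)
    if f: cv2.imwrite('pics/'+f,p[:,:,::-1])
    return p,d,c
def world(d,c):
    K,R,t=[np.array(c[k]) for k in('mtx','R','t')]; t=t.ravel()
    v,u=np.mgrid[:480,:640]
    P=np.stack([(u-K[0,2])/K[0,0]*d,(v-K[1,2])/K[1,1]*d,d],-1)
    return (P-t)@R
E
python3 - <<'E'
from h import *
s=ctrl.observe();print(s['t'],s['eef_pos'],s['ee_rot'],s['width'],s['contact_force'])
for n in('top','scene'):
    p,d,c=shot(n,n+'0.png'); np.savez(n+'0',p=p,d=d,w=world(d,c),**c)
    print(n,-np.array(c['R']).T@np.array(c['t']).ravel())
E
```

```text
0.0 [0.19931053 0.59195463 0.23065731] [[-9.47701251e-01  3.19158416e-01 -4.94278499e-04]
 [ 3.19158789e-01  9.47700467e-01 -1.22136363e-03]
 [ 7.86194837e-05 -1.31524116e-03 -9.99999132e-01]] 0.08518597054085728 [ 0.94514432 -0.74969898  0.60362976]
top [0.32670434 0.03345345 1.34572599]
scene [-0.23165382  0.50444623  0.56022736]
```

View pics/top0.png

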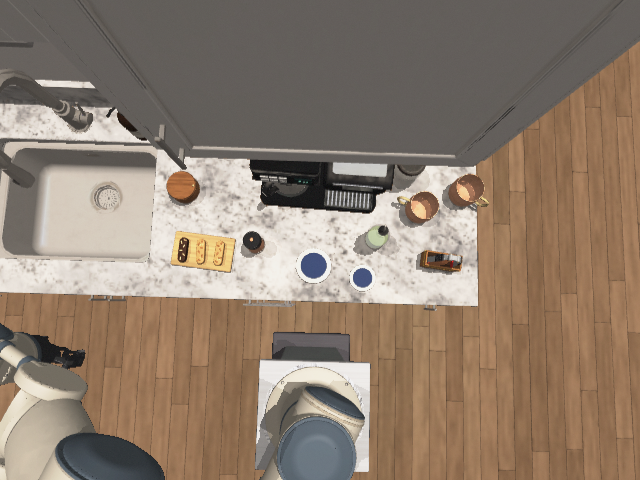

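View pics/scene0.png

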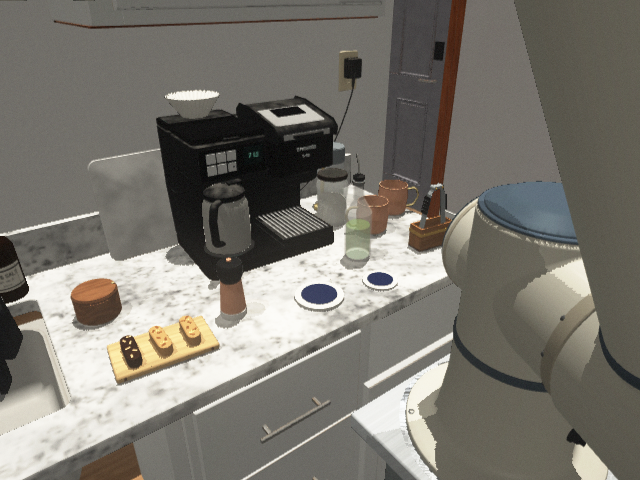

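The top view shows the dark biscuit at (182,250), the leftmost on the board. The large coaster is at (313,265), the pepper mill at (253,242), the bottle at (377,236), and the stand with tongs at (441,260). The small coaster at (361,278) is the decoy.

```bash
python3 - <<'E'
from h import *
z=np.load('top0.npz'); p=z['p'];w=z['w'];h=cv2.cvtColor(p,cv2.COLOR_RGB2HSV)
K,R,t=z['mtx'],z['R'],z['t'].ravel(); C=-R.T@t
def ray(u,v,zz):
    r=R.T@np.linalg.inv(K)@[u,v,1]; return C+r*(zz-C[2])/r[2]
def comp(m,box,name,zz):
    x0,y0,x1,y1=box; M=np.zeros((480,640),np.uint8); M[y0:y1,x0:x1]=m[y0:y1,x0:x1]
    cs,_=cv2.findContours(M,cv2.RETR_EXTERNAL,cv2.CHAIN_APPROX_NONE)
    c=max(cs,key=cv2.contourArea)[:,0]
    q=np.array([ray(a,b,zz)[:2] for a,b in c])
    (x,y),(sx,sy),a=cv2.minAreaRect((q*1000).astype(np.float32)); print(name,x,y,sx,sy,a,'medz',np.median(w[c[:,1],c[:,0],2]))
H,S,V=[h[...,i].astype(int) for i in range(3)]
navy=(H>105)&(H<130)&(S>110)
comp(navy,(290,245,335,285),'coaster',.008)
comp(navy,(345,260,380,295),'small',.008)
comp((S>60)&(H<30)&(V>120),(165,225,240,280),'board',.014)
comp(V<95,(172,232,192,268),'dark',.034)
comp(V<70,(240,228,266,258),'mill',.11)
hz=w[...,2]
for nm,b,lo,hi in(('stand',(415,240,470,280),.045,.07),('tongs',(415,240,470,280),.08,.2),('bot',(355,215,400,255),.02,.3),('mill',(235,225,270,260),.02,.2),('dark',(172,232,192,268),.026,.05)):
    x0,y0,x1,y1=b; q=w[y0:y1,x0:x1].reshape(-1,3); q=q[(q[:,2]>lo)&(q[:,2]<hi)]
    print(nm,len(q),q.min(0),q.max(0),np.median(q,0), cv2.minAreaRect((q[:,:2]*1000).astype(np.float32)))
cv2.imwrite('pics/c0.png',np.hstack([cv2.resize(p[235:285,410:475],None,fx=6,fy=6),cv2.resize(p[225:275,165:230],None,fx=6,fy=6)])[:,:,::-1])
E
```

```text
coaster 426.4117736816406 13.54560661315918 67.46034240722656 70.30709838867188 1.7452479600906372 medz 0.010372128246456377
small 394.1508483886719 -129.36216735839844 46.72659683227539 49.95243453979492 1.7224363088607788 medz 0.007982599234530848
board 455.21038818359375 335.78558349609375 176.05482482910156 99.79483032226562 84.17589569091797 medz 0.014022386998751522
dark 455.590576171875 387.8575439453125 25.567102432250977 66.58497619628906 86.5137710571289 medz 0.03376468860842536
mill 479.595947265625 181.92037963867188 48.550540924072266 45.891544342041016 46.999229431152344 medz 0.11562491752898235
stand 240 [ 0.41726484 -0.40843203  0.04507575] [ 0.47465916 -0.29838018  0.06887743] [ 0.43691573 -0.33238127  0.06068055] ((445.75921630859375, -353.2019348144531), (107.21366119384766, 45.20463562011719), 82.6650619506836)
tongs 191 [ 0.43017627 -0.38191726  0.08096649] [ 0.4577679  -0.31935406  0.17028459] [ 0.44520668 -0.33887884  0.14246741] ((444.2319641113281, -351.2323303222656), (64.58650970458984, 19.623708724975586), 82.28981018066406)
bot 529 [ 0.47419649 -0.19115144  0.02012986] [ 0.53674401 -0.12889172  0.26065216] [ 0.49627872 -0.1514195   0.13407917] ((505.13433837890625, -159.92059326171875), (62.06913757324219, 61.90488052368164), 3.306959867477417)
mill 343 [0.45524142 0.15895955 0.020518  ] [0.50482211 0.20736561 0.12901354] [0.47578076 0.17941683 0.11792389] ((479.3026428222656, 183.10552978515625), (48.64302444458008, 48.801475524902344), 35.80942916870117)
dark 205 [0.42220279 0.37652309 0.02623834] [0.4925953  0.40207719 0.04190063] [0.45680384 0.38850792 0.03555853] ((457.3628845214844, 389.4561462402344), (24.968738555908203, 70.50453186035156), 87.77954864501953)
```

View pics/c0.png

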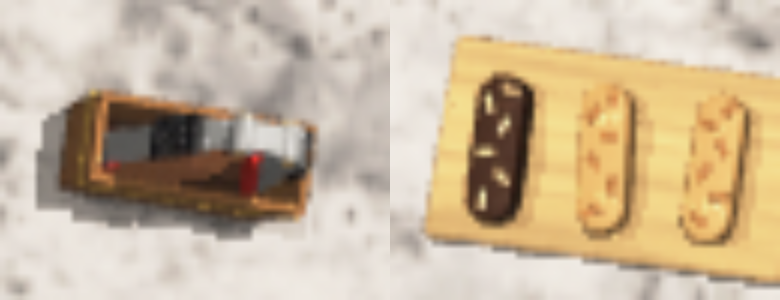

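```bash
python3 -m handwheel '3.5 -4 2 0;7 -8 4 0.05;10 -12 5 0.1;13 -16 5 0.15;17 -20 5 0.19;20 -24 5 0.19;20 -28.5 5 0.19;20 -33 5 0.19;20 -37.5 5 0.19;20 -42 5 0.19;19 -46.5 5 0.19;19 -51 5 0.19' 8.5 30
python3 -m handwheel '0 -4 0 0;0 -8 0 0;0 -12 0 0;0 -16 0 0;0 -20 0 0;0 -24 0 0;1 -28 0 0;2 -32 0 0;4 -36 0 0;5.5 -39.5 0 0;5.5 -43 0 0;5.5 -43 0 0'
python3 - <<'E'
from h import *
s=ctrl.observe();print(s['t'],s['eef_pos'],s['ee_rot'],s['qpos'])
p,d,c=shot('wrist','w1.png'); np.savez('w1',p=p,d=d,w=world(d,c),**c)
E
```

```text
t: 1.3
eef_pos: [0.388, 0.0807, 0.2811]
ee_rot: [[-0.991, 0.134, -0.001], [0.134, 0.991, -0.0], [0.001, -0.0, -1.0]]
contact_force: [1.0, -1.0, -0.8]
width: 0.0848
grasp_force: 0.0
t: 2.5
eef_pos: [0.4445, -0.3513, 0.2805]
ee_rot: [[-0.991, 0.137, -0.0], [0.137, 0.991, -0.001], [0.0, -0.001, -1.0]]
contact_force: [-0.0, -0.1, 0.4]
width: 0.0849
grasp_force: 0.0
2.5 [ 0.44445615 -0.35132176  0.28046547] [[-9.90615100e-01  1.36680426e-01 -4.31015996e-04]
 [ 1.36680673e-01  9.90614973e-01 -6.07478027e-04]
 [ 3.43940544e-04 -6.60688462e-04 -9.99999723e-01]] [-7.73849556e-01  3.65877529e-01  1.42259281e+00 -7.53518380e-04
  1.35300608e+00 -2.20737336e+00]
```

View pics/w1.png

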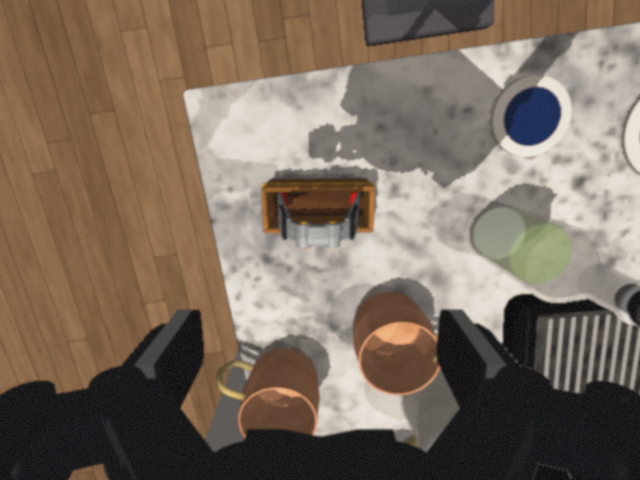

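The wrist view shows the stand at (318,205) with the open tongs, yoke at (320,233), well aligned with the picture axes. I'll measure the yoke and rim from this view.

```bash
python3 - <<'E'
from h import *
z=np.load('w1.npz'); w=z['w'][170:255,255:385].reshape(-1,3)
for n,lo,hi in(('yoke',.15,.17),('plates',.09,.145),('rim',.057,.067)):
    q=w[(w[:,2]>lo)&(w[:,2]<hi)]; print(n,len(q),q.min(0),q.max(0),cv2.minAreaRect((q[:,:2]*1000).astype(np.float32)))
E
```

```text
yoke 1101 [ 0.43292692 -0.36941333  0.15001947] [ 0.45517488 -0.33625778  0.16312084] ((444.0896301269531, -352.6756591796875), (32.086326599121094, 19.493988037109375), 81.77079772949219)
plates 727 [ 0.43002551 -0.38595216  0.09046946] [ 0.45822981 -0.31916362  0.14486774] ((443.9623107910156, -352.8055725097656), (65.2928466796875, 20.013410568237305), 82.2979507446289)
rim 1288 [ 0.41776781 -0.40736139  0.05700737] [ 0.47280333 -0.2999472   0.06671322] ((445.7865905761719, -353.4986572265625), (104.05851745605469, 44.29328918457031), 82.45452117919922)
```

```bash
python3 -m handwheel '0 -.1 -4 0;0 -.15 -8 0;0 -.15 -11 0;0 -.15 -14 0;0 -.15 -16 0;0 -.15 -17.5 0;0 -.15 -18.3 0;0 -.15 -18.3 0;0 -.15 -18.3 0'
python3 -m handwheel '0 0 0 0;0 0 0 0;0 0 0 0;0 0 0 0;0 0 0 0;0 0 0 0;0 0 0 0;0 0 0 0' 5.4 30
```

```text
t: 3.45
eef_pos: [0.4447, -0.349, 0.0989]
ee_rot: [[-0.991, 0.134, 0.0], [0.134, 0.991, -0.0], [-0.0, -0.0, -1.0]]
contact_force: [0.4, 0.3, 0.3]
width: 0.0852
grasp_force: 0.0
t: 4.25
eef_pos: [0.4455, -0.3502, 0.1002]
ee_rot: [[-0.991, 0.134, 0.003], [0.134, 0.991, -0.003], [-0.003, -0.002, -1.0]]
contact_force: [0.5, 0.9, 20.9]
width: 0.054
grasp_force: 16.7
```

```bash
python3 -m handwheel '0 0 .3 0;0 0 .6 0;0 0 1 0;0 0 1 0;0 0 1 0'
python3 - <<'E'
from h import *
p,d,c=shot('scene'); cv2.imwrite('pics/s2.png',cv2.resize(p[150:280,340:500],None,fx=4,fy=4)[:,:,::-1])
E
```

```text
t: 4.75
eef_pos: [0.4444, -0.3492, 0.1083]
ee_rot: [[-0.991, 0.134, 0.0], [0.134, 0.991, -0.0], [-0.0, -0.0, -1.0]]
contact_force: [0.0, 0.4, -0.3]
width: 0.054
grasp_force: 4.0
```

View pics/s2.png

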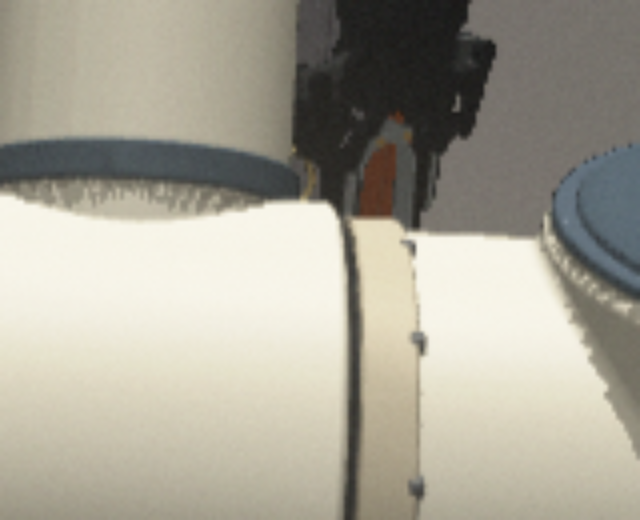

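The scene view shows the yoke and plates between the fingers; the arm hides the rest. The grip force is normal.

```bash
python3 -m handwheel '0 0 3 0;0 0 6.5 0;0 0 10 0;-2 2 10 0;-4.5 5 10 0;-6 9 10 0;-6 13 10 0;-6 17 10 0;-6 21 10 0;-6 25 10 0;-6 29 10 0;-6 33 10 0' 5.3 30
python3 -m handwheel '0 4 0 0;0 8 0 0;0 12 0 0;0 16 0 0;0 20 0 0;0 24 0 .02;1 28 0 .04;2 31 0 .06;4 34 0 .085;5.5 37 0 .085;7 39.5 0 .085;7.1 40.8 0 .085'
python3 -m handwheel '0 0 0 0;0 0 0 0'
python3 - <<'E'
from h import *
s=ctrl.observe();print(s['t'],s['eef_pos'],s['ee_rot'])
p,d,c=shot('wrist','w3.png'); np.savez('w3',p=p,d=d,w=world(d,c),**c)
E
```

```text
t: 6.0
eef_pos: [0.3841, -0.0177, 0.2083]
ee_rot: [[-0.991, 0.135, 0.0], [0.135, 0.991, -0.0], [-0.0, -0.0, -1.0]]
contact_force: [-0.0, -0.6, -0.8]
width: 0.0534
grasp_force: 4.3
t: 7.2
eef_pos: [0.4567, 0.3907, 0.2078]
ee_rot: [[-0.999, 0.049, 0.0], [0.049, 0.999, 0.0], [-0.0, 0.0, -1.0]]
contact_force: [0.9, -0.1, -1.1]
width: 0.0532
grasp_force: 4.3
t: 7.4
eef_pos: [0.4547, 0.3882, 0.2079]
ee_rot: [[-0.999, 0.049, -0.001], [0.049, 0.999, -0.001], [0.001, -0.001, -1.0]]
contact_force: [-1.2, -0.8, -0.8]
width: 0.0529
grasp_force: 4.3
7.4 [0.45473156 0.38818897 0.20791909] [[-9.98777462e-01  4.94237652e-02 -9.34065307e-04]
 [ 4.94245485e-02  9.98777511e-01 -8.34928995e-04]
 [ 8.91658088e-04 -8.80074019e-04 -9.99999215e-01]]
```

View pics/w3.png

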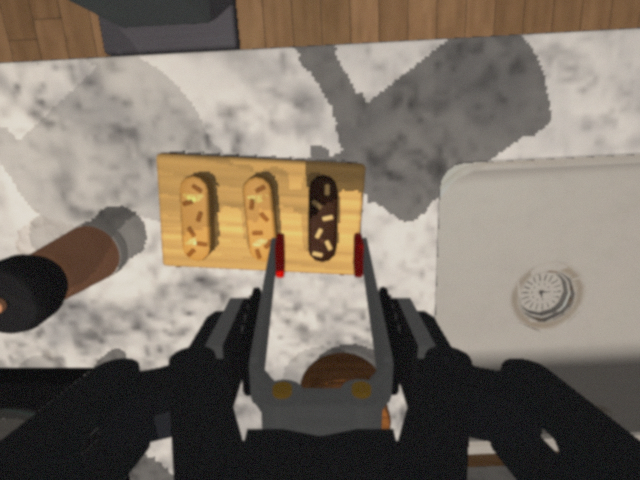

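The wrist view shows the tongs held straight, red tips at (280,257) and (360,257), and the dark biscuit at (323,218). I'll measure tips, biscuits and yaw.

```bash
cat > m.py <<'E'
from h import *
import sys
def meas(z):
    p=z['p'];w=z['w'];h=cv2.cvtColor(p,cv2.COLOR_RGB2HSV);H,S,V=[h[...,i].astype(int) for i in range(3)]
    red=((H<6)|(H>174))&(S>180)&(V>80)
    for n,sl in(('tipL',slice(220,320)),('tipR',slice(320,420))):
        M=np.zeros_like(red);M[200:330,sl]=red[200:330,sl]; q=w[M]
        if len(q): print(n,len(q),np.median(q,0),q.min(0),q.max(0))
    return p,w,H,S,V
E
python3 - <<'E'
from m import *
z=np.load('w3.npz');p,w,H,S,V=meas(z)
K,R,t=z['mtx'],z['R'],z['t'].ravel(); C=-R.T@t
M=np.zeros((480,640),np.uint8);M[170:270,295:350]=(V<110)[170:270,295:350]
q=w[170:270,295:350].reshape(-1,3);q=q[(q[:,2]>.029)&(q[:,2]<.04)]
print('dark',np.median(q,0),cv2.minAreaRect((q[:,:2]*1000).astype(np.float32)))
q=w[170:270,235:275].reshape(-1,3);q=q[(q[:,2]>.029)&(q[:,2]<.04)]
print('pale',cv2.minAreaRect((q[:,:2]*1000).astype(np.float32)))
E
```

```text
tipL 249 [0.45085829 0.36674715 0.14172207] [0.44283798 0.36426207 0.12429686] [0.46229303 0.36896262 0.14367052]
tipR 252 [0.45190508 0.41081208 0.14131853] [0.44514208 0.40866205 0.12323759] [0.4637399  0.41306691 0.14308853]
dark [0.45420941 0.39091701 0.03429211] ((456.13861083984375, 391.1172790527344), (23.548776626586914, 70.99610900878906), 86.76139831542969)
pale ((453.20562744140625, 339.5191955566406), (24.211204528808594, 70.571044921875), 89.59930419921875)
```

```bash
python3 -m handwheel '.25 .2 -2 -.008;.25 .2 -4 -.008;.25 .2 -6 -.008;.25 .2 -6 -.008;.25 .2 -6 -.008'
python3 - <<'E'
from m import *
p,d,c=shot('wrist','w4.png');w=world(d,c)
meas(dict(p=p,w=w))
q=w[150:300,295:350].reshape(-1,3);q=q[(q[:,2]>.029)&(q[:,2]<.04)]
print('dark',np.median(q,0),cv2.minAreaRect((q[:,:2]*1000).astype(np.float32)))
E
```

```text
t: 7.95
eef_pos: [0.4578, 0.3902, 0.1488]
ee_rot: [[-0.998, 0.058, -0.0], [0.058, 0.998, -0.0], [0.0, -0.0, -1.0]]
contact_force: [0.4, -0.6, 0.0]
width: 0.0529
grasp_force: 4.3
tipL 255 [0.45361777 0.36884529 0.08252566] [0.38592995 0.3663278  0.06378123] [0.46509009 0.39540842 0.29194233]
tipR 248 [0.45569774 0.41290357 0.08227634] [0.38592995 0.39540842 0.06415335] [0.46725584 0.41537291 0.29194233]
dark [0.45403863 0.39095261 0.03429631] ((456.15576171875, 391.1241760253906), (23.727161407470703, 70.92375183105469), 85.90218353271484)
```

View pics/w4.png

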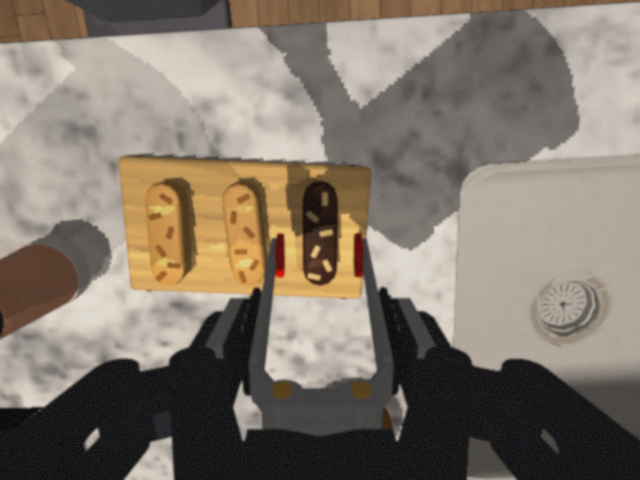

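The tips at (278,257) and (360,257) now straddle the dark biscuit (y mid 0.3909 vs 0.391). I'll descend and squeeze.

```bash
python3 -m handwheel '0 0 -1.5 0;0 0 -3 0;0 0 -3.6 0;0 0 -3.6 0;0 0 -3.6 0'
python3 -m handwheel '0 0 0 0;0 0 0 0;0 0 0 0;0 0 0 0;0 0 0 0;0 0 0 0;0 0 0 0;0 0 0 0' 4.2 30
```

```text
t: 8.5
eef_pos: [0.4584, 0.391, 0.1132]
ee_rot: [[-0.998, 0.058, 0.001], [0.058, 0.998, 0.001], [-0.001, 0.001, -1.0]]
contact_force: [0.4, 0.4, -1.1]
width: 0.053
grasp_force: 4.3
t: 9.3
eef_pos: [0.4585, 0.3911, 0.1132]
ee_rot: [[-0.998, 0.058, 0.001], [0.058, 0.998, 0.001], [-0.001, 0.001, -1.0]]
contact_force: [-0.6, -1.2, 6.9]
width: 0.0466
grasp_force: 35.7
```

```bash
python3 -m handwheel '0 0 .5 0;0 0 1.5 0;0 0 3 0;0 0 5 0;0 0 7 0;0 0 8 0;0 0 8 0;0 0 8 0;0 0 8 0;0 0 8 0'
python3 - <<'E'
from m import *
p,d,c=shot('wrist','w5.png');w=world(d,c)
meas(dict(p=p,w=w))
q=w[180:330,290:350].reshape(-1,3);q=q[(q[:,2]>.08)&(q[:,2]<.13)]
print('bis',np.median(q,0),cv2.minAreaRect((q[:,:2]*1000).astype(np.float32)),np.polyfit(q[:,0],q[:,2],1))
E
```

```text
t: 10.3
eef_pos: [0.4576, 0.3906, 0.1914]
ee_rot: [[-0.998, 0.058, -0.001], [0.058, 0.998, -0.001], [0.001, -0.001, -1.0]]
contact_force: [0.4, 0.8, -2.1]
width: 0.0465
grasp_force: 34.9
tipL 293 [0.45387977 0.37712934 0.12410098] [0.38582542 0.37382617 0.10535878] [0.46514246 0.39581248 0.33458305]
tipR 304 [0.4552257  0.40538985 0.12404596] [0.38582542 0.39581248 0.10541504] [0.46696933 0.40823187 0.33458305]
bis [0.45250467 0.39127082 0.11258945] ((455.12908935546875, 391.06378173828125), (35.25362777709961, 70.92569732666016), 82.78500366210938) [0.03819768 0.09613161]
```

View pics/w5.png

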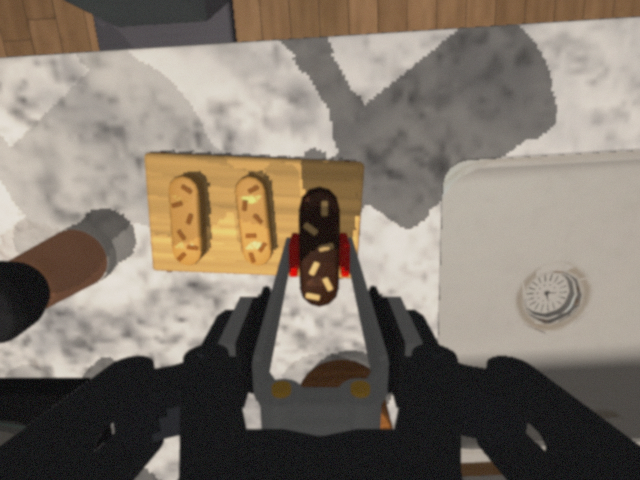

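The biscuit is held level at (320,245) between the tips, 78 mm up. I'll raise it and carry it to the coaster.

```bash
python3 -m handwheel '-1 0 2 0;-3 -1 4 0;-5.5 -3 5.5 0;-5.5 -6 5.5 0;-5.5 -9.5 5.5 0;-5.5 -13 5.5 0;-5.5 -16.5 5.5 0;-5.5 -20 5.5 0;-5.5 -23.5 5.5 0;-5.5 -27 5.5 0;-5.5 -30 5.5 0;-5.5 -32.5 5.5 0'
python3 -m handwheel '.5 -2 0 0;1.5 -3.5 -1 0;2.3 -4.7 -3 0;2.6 -5.2 -5 0;2.6 -5.2 -7 0;2.6 -5.2 -7 0;2.6 -5.2 -7 0;2.6 -5.2 -7 0'
python3 - <<'E'
from m import *
p,d,c=shot('wrist','w6.png');w=world(d,c);np.savez('w6',p=p,d=d,w=w,**c)
p,w,H,S,V=meas(dict(p=p,w=w))
q=w[180:330,290:350].reshape(-1,3);q=q[(q[:,2]>.06)&(q[:,2]<.115)]
print('bis',np.median(q,0),cv2.minAreaRect((q[:,:2]*1000).astype(np.float32)))
q=w.reshape(-1,3);q=q[(q[:,2]>.005)&(q[:,2]<.013)&(np.hypot(q[:,0]-.426,q[:,1]-.0135)<.065)]
print('coaster',len(q),cv2.minEnclosingCircle((q[:,:2]*1000).astype(np.float32)),q[:,:2].min(0),q[:,:2].max(0),np.median(q[:,2]))
E
```

```text
t: 11.55
eef_pos: [0.4026, 0.0643, 0.2471]
ee_rot: [[-0.998, 0.058, -0.0], [0.058, 0.998, -0.0], [0.0, -0.0, -1.0]]
contact_force: [0.9, 0.4, -0.4]
width: 0.0462
grasp_force: 34.9
t: 12.35
eef_pos: [0.4294, 0.0139, 0.1781]
ee_rot: [[-0.998, 0.058, 0.001], [0.058, 0.998, -0.0], [-0.001, -0.0, -1.0]]
contact_force: [-0.3, -0.3, -0.6]
width: 0.0464
grasp_force: 34.9
tipL 309 [0.42520246 0.00053252 0.11067791] [ 0.35727849 -0.00216051  0.09177879] [0.43729209 0.019029   0.32114762]
tipR 329 [0.427276   0.0287382  0.11066999] [0.35727849 0.019029   0.09122817] [0.43907603 0.03124641 0.32114762]
bis [0.42455273 0.01468108 0.09937663] ((426.9295654296875, 15.281330108642578), (35.055030822753906, 70.75480651855469), 89.65852355957031)
coaster 8545 ((423.9777526855469, 13.476861000061035), 52.05252456665039) [ 0.37192694 -0.03832329] [0.47276229 0.0653327 ] 0.00827079008863524
```

View pics/w6.png

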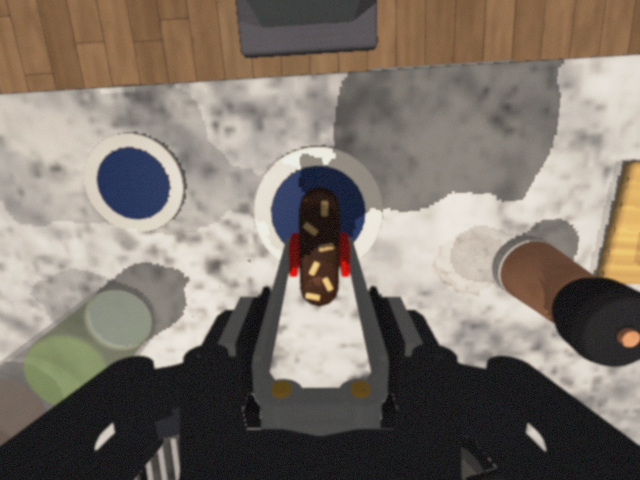

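The biscuit is still level at (320,245), over the navy disc at (319,208). I'll shift 2 mm and lower gently.

```bash
python3 -m handwheel '-.2 -.1 -2 0;-.2 -.1 -4 0;-.2 -.1 -5.5 0;-.2 -.1 -6.3 0;-.2 -.1 -6.7 0;-.2 -.1 -6.9 0;-.2 -.1 -7 0;-.2 -.1 -7 0;-.2 -.1 -7 0'
python3 -m handwheel '0 0 -.1 0;0 0 -.1 0;0 0 -.1 0'
```

```text
t: 13.3
eef_pos: [0.4272, 0.0128, 0.1076]
ee_rot: [[-0.998, 0.058, 0.001], [0.058, 0.998, -0.0], [-0.001, -0.0, -1.0]]
contact_force: [-1.2, 0.0, -1.5]
width: 0.0461
grasp_force: 35.0
t: 13.6
eef_pos: [0.4272, 0.0128, 0.1065]
ee_rot: [[-0.998, 0.058, 0.001], [0.058, 0.998, -0.0], [-0.001, -0.0, -1.0]]
contact_force: [-0.3, -0.4, 4.2]
width: 0.0465
grasp_force: 35.6
```

```bash
python3 -m handwheel '0 0 0 0;0 0 0 0;0 0 0 0' 4.8 30
python3 -m handwheel '0 0 0 0;0 0 0 0;0 0 0 0;0 0 0 0;0 0 0 0' 5.25 30
python3 -m handwheel '0 0 .5 0;0 0 1.5 0;0 0 3 0;0 0 5 0;0 0 8 0;0 0 11 0;0 0 11 0;0 0 11 0'
python3 - <<'E'
from m import *
p,d,c=shot('wrist','w7.png');w=world(d,c)
meas(dict(p=p,w=w))
q=w[150:330,290:350].reshape(-1,3);q=q[(q[:,2]>.018)&(q[:,2]<.06)]
print('bis',np.median(q,0),q[:,2].min(),q[:,2].max(),cv2.minAreaRect((q[:,:2]*1000).astype(np.float32)))
E
```

```text
t: 13.9
eef_pos: [0.4268, 0.0128, 0.1062]
ee_rot: [[-0.998, 0.058, -0.0], [0.058, 0.998, 0.0], [0.0, 0.0, -1.0]]
contact_force: [-0.6, -0.5, -1.4]
width: 0.0481
grasp_force: 5.7
t: 14.4
eef_pos: [0.4269, 0.0128, 0.1063]
ee_rot: [[-0.998, 0.058, -0.0], [0.058, 0.998, -0.0], [0.0, -0.0, -1.0]]
contact_force: [-0.7, -0.1, -1.2]
width: 0.0526
grasp_force: 4.4
t: 15.2
eef_pos: [0.4272, 0.0128, 0.2171]
ee_rot: [[-0.998, 0.058, 0.002], [0.058, 0.998, -0.0], [-0.002, -0.0, -1.0]]
contact_force: [-0.4, 0.5, -0.7]
width: 0.0525
grasp_force: 4.4
tipL 252 [ 0.42321194 -0.00789016  0.15080591] [ 0.35492345 -0.01050159  0.13418278] [0.43507777 0.01795673 0.36007836]
tipR 262 [0.42573878 0.03479045 0.15050207] [0.35492345 0.01795673 0.13287197] [0.4369289  0.03701863 0.36007836]
bis [0.42292389 0.01310449 0.02777721] 0.0180943627661214 0.03050723013743419 ((424.82501220703125, 13.036105155944824), (23.658226013183594, 71.03900909423828), 86.478759765625)
```

View pics/w7.png

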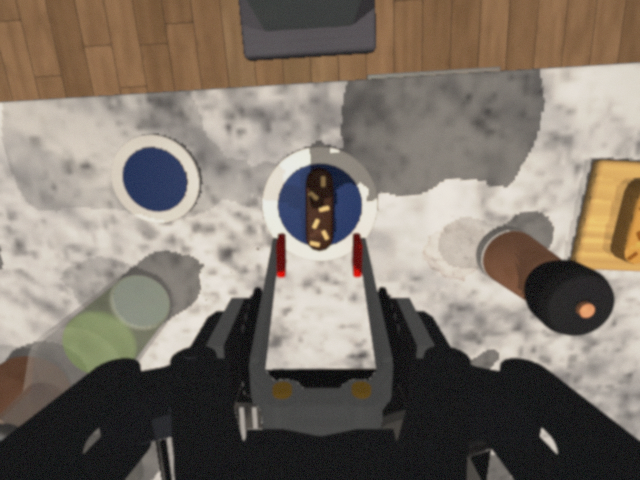

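The wrist view shows the biscuit lying flat on the blue disc at (319,207) and the tongs free. I'll return to the stand.

```bash
python3 -m handwheel '-2 -3 0 0;-4 -7 0 0;-4 -11 0 0;-4 -15 0 0;-4 -19 0 0;-4 -23 0 -.02;-3.5 -27 0 -.04;-1.5 -31 0 -.06;.5 -34 0 -.076;1.5 -36 0 -.076;1.85 -36.6 0 -.076;1.85 -36.6 0 -.076'
python3 -m handwheel '0 0 0 0;0 0 0 0'
python3 - <<'E'
from m import *
print(ctrl.observe()['eef_pos'])
p,d,c=shot('wrist','w8.png');w=world(d,c);np.savez('w8',p=p,d=d,w=w,**c)
meas(dict(p=p,w=w))
q=w[100:330,220:420].reshape(-1,3);q=q[(q[:,2]>.057)&(q[:,2]<.067)]
print('rim',len(q),q.min(0),q.max(0),cv2.minAreaRect((q[:,:2]*1000).astype(np.float32)))
q=w[100:430,220:420].reshape(-1,3);q=q[(q[:,2]>.13)&(q[:,2]<.16)]
print('tips',cv2.minAreaRect((q[:,:2]*1000).astype(np.float32)))
E
```

```text
t: 16.45
eef_pos: [0.4451, -0.3531, 0.2151]
ee_rot: [[-0.991, 0.134, -0.002], [0.134, 0.991, 0.001], [0.002, 0.001, -1.0]]
contact_force: [0.2, -0.6, -0.9]
width: 0.0522
grasp_force: 4.4
t: 16.65
eef_pos: [0.4449, -0.352, 0.2161]
ee_rot: [[-0.991, 0.133, -0.001], [0.133, 0.991, 0.001], [0.001, 0.001, -1.0]]
contact_force: [-0.4, 0.5, -1.0]
width: 0.0524
grasp_force: 4.4
[ 0.44485914 -0.35200995  0.21614854]
tipL 307 [ 0.43766751 -0.37230202  0.14973526] [ 0.43118369 -0.3757937   0.12695105] [ 0.4508039 -0.3693157  0.1514571]
tipR 312 [ 0.44282631 -0.32990444  0.14942641] [ 0.3735599  -0.34162349  0.12638044] [ 0.45595021 -0.32564779  0.35931811]
rim 2264 [ 0.4178973  -0.4072239   0.05700559] [ 0.47326178 -0.29951669  0.06481993] ((445.5206604003906, -353.3653564453125), (103.99446868896484, 44.46829605102539), 83.19637298583984)
tips ((444.119140625, -351.7165832519531), (55.08944320678711, 20.0584774017334), 82.33692932128906)
```

View pics/w8.png

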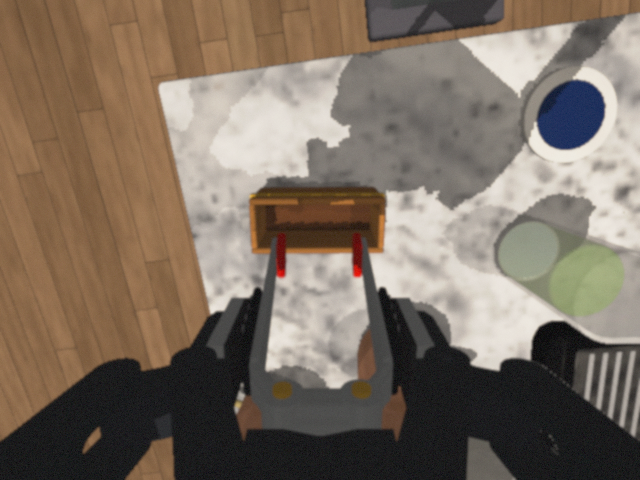

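The tips at (281,257) and (358,257) line up with the empty well at (318,222) and are about 1.5 mm off. I'll shift, lower and release.

```bash
python3 -m handwheel '.1 -.1 -2 0;.1 -.15 -4 0;.1 -.15 -5.5 0;.1 -.15 -7 0;.1 -.15 -8.5 0;.1 -.15 -10 0;.1 -.15 -11 0;.1 -.15 -11.4 0;.1 -.15 -11.4 0;.1 -.15 -11.4 0'
python3 -m handwheel '0 0 0 0;0 0 0 0;0 0 0 0;0 0 0 0' 6 30
python3 -m handwheel '0 0 0 0;0 0 0 0;0 0 0 0;0 0 0 0;0 0 0 0' 8.5 30
```

```text
t: 17.7
eef_pos: [0.4467, -0.3548, 0.1029]
ee_rot: [[-0.991, 0.133, 0.001], [0.133, 0.991, -0.001], [-0.001, -0.001, -1.0]]
contact_force: [0.7, 0.2, -0.9]
width: 0.0527
grasp_force: 4.4
t: 18.1
eef_pos: [0.4465, -0.3547, 0.1024]
ee_rot: [[-0.991, 0.133, 0.0], [0.133, 0.991, -0.0], [-0.0, -0.0, -1.0]]
contact_force: [0.6, 0.1, -1.2]
width: 0.0601
grasp_force: 2.6
t: 18.6
eef_pos: [0.4464, -0.3547, 0.1023]
ee_rot: [[-0.991, 0.133, -0.0], [0.133, 0.991, -0.0], [0.0, -0.0, -1.0]]
contact_force: [0.2, -0.5, -0.2]
width: 0.0849
grasp_force: 0.0
```

```bash
python3 -m handwheel '0 0 1 0;0 0 2.5 0;0 0 5 0;0 0 8 0;0 0 11 0;0 0 14 0;0 0 17 0;0 0 18 0;0 0 18 0;0 0 18 0'
python3 - <<'E'
from m import *
p,d,c=shot('wrist','w9.png'); w=world(d,c)[150:280,240:400].reshape(-1,3)
for n,lo,hi in(('yoke',.15,.175),('plates',.09,.145),('rim',.057,.067)):
    q=w[(w[:,2]>lo)&(w[:,2]<hi)]; print(n,len(q),q.max(0),cv2.minAreaRect((q[:,:2]*1000).astype(np.float32)))
p,d,c=shot('top'); w=world(d,c)
q=w[250:280,298:328].reshape(-1,3);q=q[q[:,2]>.02]; print('bis',np.median(q,0),cv2.minAreaRect((q[:,:2]*1000).astype(np.float32)))
E
```

```text
t: 19.6
eef_pos: [0.4461, -0.3544, 0.2816]
ee_rot: [[-0.991, 0.133, -0.001], [0.133, 0.991, 0.001], [0.001, 0.001, -1.0]]
contact_force: [-0.3, -0.6, -0.8]
width: 0.0851
grasp_force: 0.0
yoke 1097 [ 0.45654712 -0.33744975  0.16280295] ((445.54705810546875, -353.82672119140625), (32.851741790771484, 19.43642234802246), 82.99269104003906)
plates 737 [ 0.4598279  -0.32035735  0.14497976] ((445.43450927734375, -354.3993835449219), (66.14655303955078, 20.53154754638672), 82.31324768066406)
rim 1283 [ 0.47313453 -0.2996837   0.06576889] ((445.5824279785156, -353.4326171875), (104.13871002197266, 44.02861785888672), 82.8015365600586)
bis [0.35730542 0.02264954 0.86067024] ((392.6611328125, 22.105215072631836), (31.203474044799805, 133.65830993652344), 83.31834411621094)
```

View pics/w9.png

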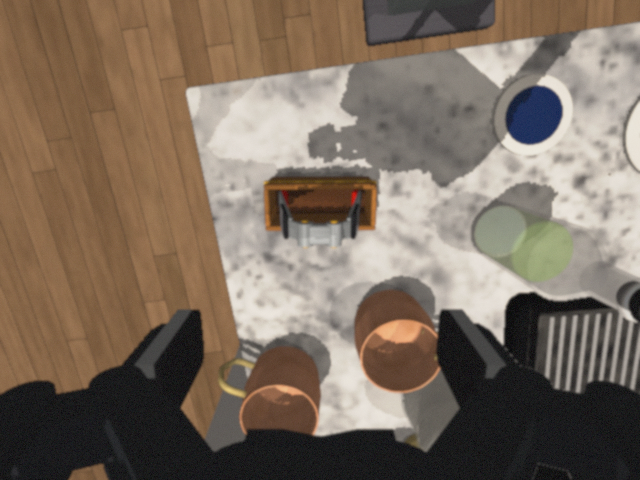

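The tongs stand upright and open in the well, yoke at (321,232), centred to within 1 mm. The robot is clear, so I'm handing in.

```bash
python3 -c "
from cell import ctrl
print(ctrl.job_done())"
```

```text
the job is handed in; nothing more can be done
None
```

The job is handed in with no verdict returned: when last measured, the dark biscuit lay flat about 1 mm from the coaster's centre, and the tongs stood upright and sprung open in their stand.

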